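# Stock the bakery's spread caddy with sealed jars

### The arm

A 6-joint arm with a two-finger parallel gripper is mounted at the origin on the work surface. World frame = base frame: x ahead of the robot, y to its left, z up, the work surface at z = 0. Lengths are in m, angles in degrees, forces in N, time in s.
With the tool pointing down it reaches from about 0.4 to 0.825 m from the base axis. Payload 7 kg.
Tool frame: the origin (TCP) lies on the centre line of the jaws, within the pads' length; the fingertips stand 19 mm ahead of it and the grasp point (between the pads) is the TCP (r.tip_extent is the distance from the TCP to the fingertips, in m); z points along the fingers, y is the line along which they close (so a half turn about z gives the same grasp; the last joint's range is limited). The gripper opens to 88 mm and grips with 3 to 60 N. Pads are 19 mm wide; open, the fingers measure 130 mm over their backs; the gripper's body (78 mm by 193 mm) begins 47 mm behind the grasp point.
Start: joints at [-54.024, 20.546, 0.682, 0, -70.136, -16.507], TCP at [0.225, -0.636, 0.246] pointing down, gripper open.
Joint ranges: [-176.03, 176.03], [-82.01, 121.73], [-58.28, 71.71], [-173.87, 95.51], [-174.79, -0.11], [-173.66, 173.66]. Speed limits (degrees/s): [136.94, 136.94, 172.46, 180, 180, 180].

### API

Orientations are given as [roll, pitch, yaw] about the fixed x, y, z axes, in that order (R = Rz(yaw) Ry(pitch) Rx(roll)).
In Python, from plant import r gives the robot as it stands. The module is installed in compiled form; this text tells all that it offers.
- The arm moves only by the tool jog_arm, never from a script. Its argument "deltas" is a list that holds one entry, the list of rows, each a list of 5 numbers: the opening, from -1 (shut) to 1 (fully open), then the shift along the world's x, y, z in cm, then the turn about the world's z in rad. In form: [[[claw, dx, dy, dz, turn], ...]]. A call has 1 to 8 rows; each row shifts and turns the commanded pose from where the row before left it; what a row does not reach is not made up. A row lasts 1/8 s, in which the tool goes at most 62.5 mm and 10.7 degrees, less where a joint would pass 70% of its speed; a pose out of reach is approached as far as the arm can. A call with a gripper value outside its range is refused whole. The fingers move at their own pace and stop on an object; "force" is the grip in N (left out, the last holds). Time passes only in rows, so rows that do not move let the fingers close. It gives the time, the measured TCP pose, the force, the opening and the grip force at its end, in the units of the state.
- r.get_state(): the state, without advancing time (a new reading comes with each control period).
- r.capture(name): name is "scene" or "top" or "wrist"; returns the picture (420x560x3 uint8, blue, green, red); there is no depth.
- r.camera_info(name): a dict with "fx", "fy", "cx", "cy" (pixels), "view" (4x4, takes a point from world to camera coordinates). Camera axes: x right, y up, looking along -z (the intrinsics and any distortion apply to the point x, -y, -z); pixel columns grow to the right and rows downward; lengths in m; the calibration is good to about 2 mm. The wrist camera is an equidistant fisheye: a pixel r from the principal point sees the ray r / f radians off the axis. A picture is of the moment at which its call begins: read the wrist's pose just before it. camera_info takes no time and is no camera call; for the wrist camera it gives the pose at the moment of the call.
- r.close_job(): hands the job in; it is judged then, once.
The state is a dict: "time_s": time; "joints": joint angles; "qd": joint speeds; "joint_torque": joint torques, N m; "tcp_pos": TCP position; "eef_rot": TCP orientation; "contact_force": force on the tool from outside, world axes, zero at the start; "moment": the same for the moment, N m; "gripper_width": finger opening in m; "gripper_force": force on a finger pad.
Only numpy, scipy, OpenCV 4.12 (cv2) and the standard library are available. Lean on these libraries where they do the work, as an engineer would, in place of code of your own. Each camera call takes 0.05 s, during which the arm holds its last target. There are 200 camera calls.

### The job

Stock the wooden caddy on the bakery counter: stand each of the four sealed jars of spread upright in the bay whose floor has the jar's colour, setting it down gently, not dropping it. Leave the two opened jars (no lid, spoon in them) standing where they are.

Things in the scene. Friction and masses are not known exactly. Their poses are not given: they have to be found in the camera images.
- jar_red: Sealed strawberry spread jar, to be moved: upright plain cylinder 48 mm diameter, 66 mm tall, about 0.2 kg, red contents, flat red lid with a thin gold band under it (no white rim, no spoon). Origin: centre of its underside; z up. Grip it from above across its diameter anywhere at 25 to 60 mm above its foot.
- jar_orange: Sealed apricot spread jar, to be moved: upright plain cylinder 48 mm diameter, 66 mm tall, about 0.2 kg, orange contents, flat orange lid with a thin gold band under it (no white rim, no spoon). Origin: centre of its underside; z up. Grip it from above across its diameter anywhere at 25 to 60 mm above its foot.
- jar_green: Sealed pistachio spread jar, to be moved: upright plain cylinder 48 mm diameter, 66 mm tall, about 0.2 kg, green contents, flat green lid with a thin gold band under it (no white rim, no spoon). Origin: centre of its underside; z up. Grip it from above across its diameter anywhere at 25 to 60 mm above its foot.
- jar_purple: Sealed blueberry spread jar, to be moved: upright plain cylinder 48 mm diameter, 66 mm tall, about 0.2 kg, purple contents, flat purple lid with a thin gold band under it (no white rim, no spoon). Origin: centre of its underside; z up. Grip it from above across its diameter anywhere at 25 to 60 mm above its foot.
- bay_red: Red floor pad, 72 x 72 x 2 mm, of one bay of the fixed wooden caddy. Origin: centre of the pad's underside; a jar stands on its top, 8 mm above the counter. Four such bays lie in a row along the pads' y axis, centres 81 mm apart, colours in any order.
- bay_orange: Orange floor pad, 72 x 72 x 2 mm, of one bay of the fixed wooden caddy. Origin: centre of the pad's underside; a jar stands on its top, 8 mm above the counter. Each bay is 76 mm (along pad x) by 75 mm (along pad y) inside, with walls 6 mm thick.
- bay_green: Green floor pad, 72 x 72 x 2 mm, of one bay of the fixed wooden caddy. Origin: centre of the pad's underside; a jar stands on its top, 8 mm above the counter. The caddy (330 mm along pad y, 88 mm along pad x) has all wall tops 25 mm above the counter.
- bay_purple: Purple floor pad, 72 x 72 x 2 mm, of one bay of the fixed wooden caddy. Origin: centre of the pad's underside; a jar stands on its top, 8 mm above the counter. Fingers that close along the pad's x axis keep clear of jars in the neighbouring bays.
- opened_red: Opened strawberry spread jar, a look-alike that stays where it is: 48 mm diameter, 66 mm tall to its rim, red contents, no lid, a white rim ring around red spread seen from above, a steel teaspoon leaning out over the rim (to 89 mm height, 27 mm from the jar's axis). Origin: centre of its underside. The six jars stand loose on the counter, between robot and caddy.
- opened_green: Opened pistachio spread jar, a look-alike that stays where it is: 48 mm diameter, 66 mm tall to its rim, green contents, no lid, a white rim ring around green spread seen from above, a steel teaspoon leaning out over the rim (to 89 mm height, 27 mm from the jar's axis). Origin: centre of its underside. The six jars are scattered along y, neighbours 90 mm or more apart in y.

How it is judged:
By the outcome, as a careful person would: the job done as asked, in the order asked, and still so for the second after the job is handed in, with the robot touching nothing.
It also fails if it takes over 99 s, if anything falls off the work surface, if the arm or the gripper's body presses on something with over 40 N, if the wrist force passes 120 N, or if a joint passes its speed limit or range.

## Working session

There is one attempt and no reset: what is moved stays moved. The work goes in short steps, Python scripts to look and compute and a tool call to move; the robot and the scene stay as the last step left them, time stands still between calls to the robot, and variables do not carry over. Pictures are saved under pics/ and viewed, at most 14 in all, crops included, and the job is handed in when it is done.

Besides the shell and the picture viewer there is one more tool, called after "Request:" as name([rows], argument=value, ...), one row to a line, values as JSON. jog_arm: Moves the arm, as the interface text tells. Its arguments: {"type":"object","properties":{"deltas":{"type":"array"},"force":{"type":"number"}},"required":["deltas"]}

```bash
mkdir -p pics; ls
python3 - <<'E'
from plant import r
import cv2
for n in ("scene","top"):
    cv2.imwrite(f"pics/{n}0.png",r.capture(n)); c=r.camera_info(n); print(n,c)
s=r.get_state(); print(s)
E
```

```text
pics
scene {'fx': 493.73883410292916, 'fy': 493.73883410292916, 'cx': 285.8702187006815, 'cy': 207.72820700201171, 'view': array([[-0.22158868,  0.97509752,  0.0091261 ,  0.13753746],
       [-0.83797698, -0.19519778,  0.50960024,  0.43097404],
       [ 0.49869133,  0.10527419,  0.86036289, -1.34506719],
       [ 0.        ,  0.        ,  0.        ,  1.        ]])}
top {'fx': 484.0730477558424, 'fy': 484.0730477558424, 'cx': 271.40971753829706, 'cy': 205.66408545679104, 'view': array([[ 0.02608343, -0.99941099, -0.02230092, -0.00671099],
       [ 0.99410431,  0.02358338,  0.10583212, -0.50648515],
       [-0.10524385, -0.02492991,  0.99413391, -0.93904203],
       [ 0.        ,  0.        ,  0.        ,  1.        ]])}
{'time_s': 0.1, 'joints': array([-5.40260097e+01,  2.05868514e+01,  6.38363467e-01, -1.93633425e-02,
       -7.01368925e+01, -1.65066940e+01]), 'qd': array([-0.03088481, -0.13730678,  0.11809488,  0.03481818,  0.04809324,
       -0.03924863]), 'joint_torque': array([-2.34384905e-03, -5.84161627e+01,  2.93747878e+01,  7.01560646e+00,
        1.01032850e-02, -6.46753597e-05]), 'tcp_pos': array([ 0.22479336, -0.63601647,  0.24471165]), 'eef_rot': array([ 1.79912966e+02, -6.80781772e-03, -1.60539291e+02]), 'contact_force': array([0.42974088, 0.27437642, 0.02688936]), 'moment': array([0.00730647, 0.02530253, 0.03516839]), 'gripper_force': 0.0, 'gripper_width': 0.08733788781734458}
```

View pics/scene0.png

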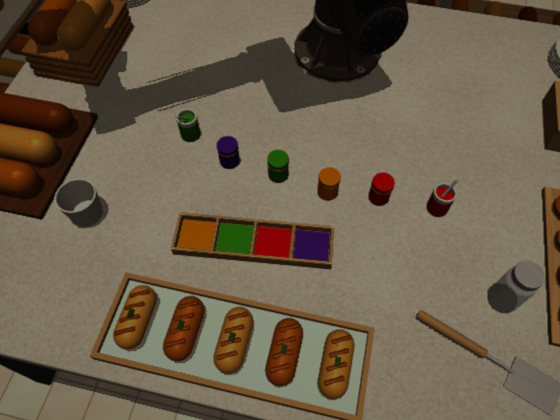

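View pics/top0.png

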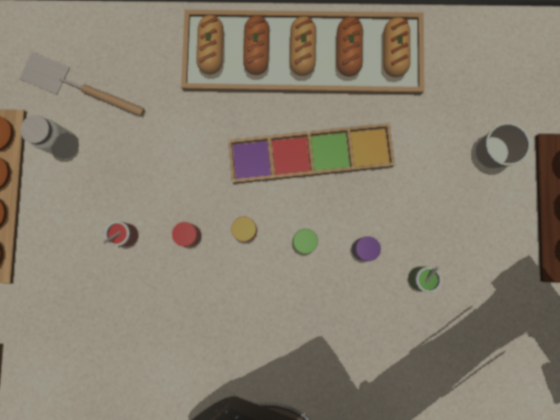

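The scene view shows, from left to right, opened green (189,125), purple (228,152), green (278,165), orange (329,183), red (382,189) and opened red (440,200). In the top view the lids are red (185,235), orange (244,229), green (305,241) and purple (368,249). The pads are purple (252,160), red (292,155), green (330,151) and orange (370,148).

```bash
python3 - <<'E'
import cv2
im=cv2.imread("pics/scene0.png")[125:215,205:405]
cv2.imwrite("pics/crop.png",cv2.resize(im,None,fx=4,fy=4,interpolation=cv2.INTER_CUBIC))
E
cat > h.py <<'E'
import numpy as np,cv2
def blob(im,seed,tol):
    m=np.zeros((im.shape[0]+2,im.shape[1]+2),np.uint8)
    lab=cv2.cvtColor(cv2.GaussianBlur(im,(3,3),0),cv2.COLOR_BGR2LAB); lab[...,0]//=4
    cv2.floodFill(lab,m,seed,(0,0,0),(tol,)*3,(tol,)*3,cv2.FLOODFILL_FIXED_RANGE)
    return m[1:-1,1:-1]
def cen(m):
    k=cv2.findContours(m,cv2.RETR_EXTERNAL,cv2.CHAIN_APPROX_NONE)[0]; k=max(k,key=cv2.contourArea)
    return np.array(cv2.minAreaRect(k)[0]),cv2.minAreaRect(k),cv2.contourArea(k)
def ray(c,uv):
    R=c["view"][:3,:3];t=c["view"][:3,3]
    d=np.array([(uv[0]-c["cx"])/c["fx"],-(uv[1]-c["cy"])/c["fy"],-1])
    return -R.T@t,R.T@d/np.linalg.norm(d)
def atz(c,uv,z):
    o,d=ray(c,uv); return o+d*(z-o[2])/d[2]
def tri(ca,ua,cb,ub):
    o1,d1=ray(ca,ua);o2,d2=ray(cb,ub)
    s=np.linalg.lstsq(np.c_[d1,-d2],o2-o1,rcond=None)[0]
    p,q=o1+s[0]*d1,o2+s[1]*d2
    return (p+q)/2,np.linalg.norm(p-q)
def proj(c,P):
    p=c["view"][:3,:3]@P+c["view"][:3,3]
    return np.array([c["cx"]+c["fx"]*p[0]/-p[2],c["cy"]-c["fy"]*p[1]/-p[2]])
E
python3 - <<'E'
from h import *
from plant import r
T,S=r.camera_info("top"),r.camera_info("scene")
t,s=cv2.imread("pics/top0.png"),cv2.imread("pics/scene0.png")
np.set_printoptions(precision=4,suppress=True)
for n,a,b in [("purple",(252,160),(312,245)),("red",(292,155),(273,242)),("green",(330,151),(234,237)),("orange",(370,148),(196,235))]:
    A,B=cen(blob(t,a,22)),cen(blob(s,b,22)); p,e=tri(T,A[0],S,B[0])
    print("pad",n,A[1],A[2],B[1],p,e, atz(T,A[0],.008))
for n,a in [("purple",(368,249)),("green",(305,241)),("orange",(244,229)),("red",(185,235))]:
    A=cen(blob(t,a,22)); P=atz(T,A[0],.066); print("lid",n,A[1],A[2],P,"expect in scene",proj(S,P),"z=0.05:",proj(S,atz(T,A[0],.05)))
for n,a in [("opened_red",(120,234)),("opened_green",(428,280))]: print(n,atz(T,a,.066))
E
```

```text
pad purple ((251.07925415039062, 159.2134246826172), (35.11722946166992, 35.66938400268555), 83.6598129272461) 1177.5 ((311.3112487792969, 244.98202514648438), (34.55791473388672, 28.44272804260254), 5.440331935882568) [0.6027 0.0503 0.0123] 0.00024984285603776147 [0.6036 0.0507 0.008 ]
pad red ((290.4890441894531, 155.39590454101562), (36.273277282714844, 37.006072998046875), 83.9909896850586) 1259.0 ((272.542724609375, 241.5517120361328), (35.31638717651367, 28.96417999267578), 5.440331935882568) [ 0.6126 -0.0303  0.0112] 0.00044666488053434053 [ 0.6133 -0.0301  0.008 ]
pad green ((329.9368591308594, 151.2133026123047), (36.39604568481445, 37.09709548950195), 83.2901611328125) 1272.5 ((234.0082244873047, 237.9098358154297), (36.03322219848633, 28.609294891357422), 5.194429397583008) [ 0.6229 -0.1108  0.0119] 0.0006840958266546083 [ 0.6237 -0.1109  0.008 ]
pad orange ((310.84521484375, 152.27944946289062), (43.65355682373047, 163.7793426513672), 83.9909896850586) 6901.0 ((252.29507446289062, 237.7541046142578), (158.43753051757812, 36.93858337402344), 5.194429397583008) [ 0.6181 -0.0717  0.0205] 0.0013038115818454095 [ 0.6207 -0.0718  0.008 ]
lid purple ((366.0, 248.5), (25.0, 28.0), 90.0) 543.5 [ 0.4253 -0.1758  0.066 ] expect in scene [228.3739 143.4423] z=0.05: [227.8046 147.773 ]
lid green ((305.0500183105469, 240.65000915527344), (28.46049690246582, 28.144268035888672), 71.56504821777344) 608.0 [ 0.4372 -0.0606  0.066 ] expect in scene [277.6945 157.236 ] z=0.05: [277.3482 161.7047]
lid orange ((243.4000244140625, 228.80001831054688), (26.832815170288086, 26.832813262939453), 63.43495178222656) 555.0 [0.4567 0.0572 0.066 ] expect in scene [329.2631 174.6174] z=0.05: [329.1578 179.2641]
lid red ((184.5, 233.5), (25.0, 25.0), 90.0) 503.0 [0.445  0.1695 0.066 ] expect in scene [382.318  180.1107] z=0.05: [382.469  184.8106]
opened_red [0.4409 0.2935 0.066 ]
opened_green [ 0.3696 -0.2915  0.066 ]
```

View pics/crop.png

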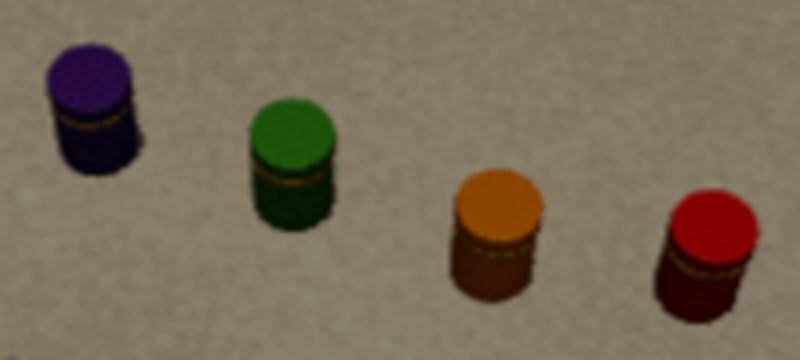

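Triangulated with the lid centres seen in the crop, the lids come out about 62 mm high. The pads come out at 11–12 mm against 8 mm nominal, and their spacing at 81.3 mm. Both fit the given sizes within the calibration error. Pad yaw is about 7°, so the tool yaw should be −83°.

Request:
jog_arm([
  [[1,2,4.6,0,0.169],[1,2,4.6,0,0.169],[1,2,4.6,0,0.169],[1,2,4.6,0,0.169],[1,2,4.6,0,0.169],[1,2,4.6,0,0.169],[1,2,4.6,0,0.169],[1,2,4.6,0,0.169]],
], force=20)

```text
time_s: 1.1
tcp_pos: [0.3852, -0.2668, 0.2455]
eef_rot: [-180.0, 0.0, -82.8]
contact_force: [1.1, -0.1, -0.9]
gripper_width: 0.0874
gripper_force: 0.0
```

Request:
jog_arm([
  [[1,2,4.5,-2,0],[1,2,4.6,-2,0],[1,0,0,0,0]],
])

```text
time_s: 1.48
tcp_pos: [0.425, -0.1749, 0.2041]
eef_rot: [179.9, 0.0, -82.8]
contact_force: [0.5, -0.8, 0.6]
gripper_width: 0.0879
gripper_force: 0.0
```

Run:
```python
from plant import r
import cv2
s=r.get_state();c=r.camera_info("wrist");cv2.imwrite("pics/w1.png",r.capture("wrist"));print(c,s["tcp_pos"],s["eef_rot"])
cv2.imwrite("pics/top1.png",r.capture("top"))
```

```text
{'fx': 325.19226210127806, 'fy': 325.19226210127806, 'cx': 278.6074118275674, 'cy': 207.17341224699592, 'view': array([[-0.99221799, -0.12449725,  0.00197402,  0.40050081],
       [ 0.12022491, -0.96205231, -0.24495169, -0.19901373],
       [ 0.03239493, -0.24280814,  0.96953328, -0.40447608],
       [ 0.        ,  0.        ,  0.        ,  1.        ]])} [ 0.42496613 -0.17485615  0.20411862] [ 1.79859197e+02  4.46841296e-02 -8.28371799e+01]
```

View pics/w1.png

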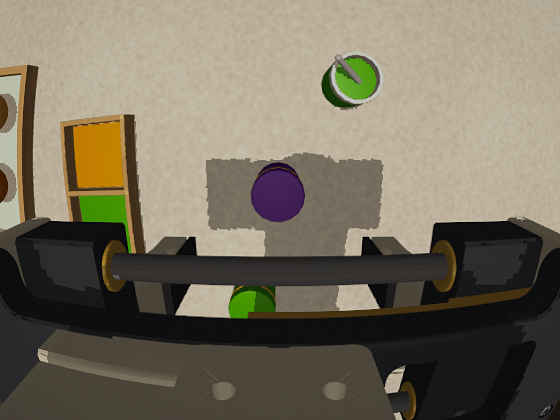

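The wrist view shows the purple lid at about (277.5,193), the orange pad at about (101,155) and opened green at (357,78). I'll measure these precisely.

```bash
cat >> h.py <<'E'
def fish(c,uv):
    """undistort fisheye pixel to equivalent pinhole pixel"""
    d=np.array(uv)-[c["cx"],c["cy"]]; q=np.hypot(*d); return [c["cx"],c["cy"]]+d*(c["fx"]*np.tan(q/c["fx"])/max(q,1e-9))
V=np.array([[-0.99221799,-0.12449725,0.00197402,0.40050081],[0.12022491,-0.96205231,-0.24495169,-0.19901373],[0.03239493,-0.24280814,0.96953328,-0.40447608],[0,0,0,1]])
W1=dict(fx=325.19226,fy=325.19226,cx=278.60741,cy=207.17341,view=V)
E
python3 - <<'E'
from h import *
from plant import r
T,S=r.camera_info("top"),r.camera_info("scene")
np.set_printoptions(precision=4,suppress=True)
w=cv2.imread("pics/w1.png")
B=cen(blob(w,(277,195),15)); u=fish(W1,B[0]); print(B)
print("purple z66",atz(W1,u,.066),"vs top",tri(W1,u,T,(366,248.5)),tri(W1,u,S,(227.5,144.5)))
B=cen(blob(w,(101,155),22)); print(B); u=fish(W1,B[0]); print("orange pad z8",atz(W1,u,.008), tri(W1,u,S,(196,235)))
P0=dict(purple=((366,248.5),(227.5,144.5)),green=((305,240.7),(278.25,158.5)),orange=((243.4,228.8),(329.75,176.25)),red=((184.5,233.5),(383.25,182)))
for n,(a,b) in P0.items(): print(n,*tri(T,a,S,b),atz(S,b,.066),atz(T,a,.066))
E
```

```text
(array([277.5, 195. ]), ((277.5000305175781, 195.00003051757812), (52.32398986816406, 52.771202087402344), 63.43495178222656), 2145.5)
purple z66 [ 0.4275 -0.1812  0.066 ] vs top (array([ 0.4264, -0.1782,  0.0512]), np.float64(0.001507120388159815)) (array([ 0.4265, -0.1792,  0.0618]), np.float64(0.002874509327390996))
(array([ 97.9729, 155.0204]), ((97.97285461425781, 155.02041625976562), (64.57587432861328, 47.716068267822266), 86.76029968261719), 2884.0)
orange pad z8 [ 0.636  -0.1914  0.008 ] (array([ 0.6341, -0.1915,  0.0108]), np.float64(0.0007436546611981122))
purple [ 0.4255 -0.1773  0.0619] 0.0016065242821289689 [ 0.4286 -0.1768  0.066 ] [ 0.4253 -0.1758  0.066 ]
green [ 0.4371 -0.0601  0.0616] 0.0013170511584247185 [ 0.4402 -0.0586  0.066 ] [ 0.4371 -0.0605  0.066 ]
orange [0.457  0.0582 0.0605] 0.0011191798347957099 [0.4606 0.0589 0.066 ] [0.4567 0.0572 0.066 ]
red [0.4451 0.1717 0.0597] 0.0018231482581365904 [0.4493 0.172  0.066 ] [0.445  0.1695 0.066 ]
```

Purple fused over all the views is at about (0.427, −0.178). Its lid height is about 62 mm, plausible against 66. Descending to grasp it.

Request:
jog_arm([
  [[1,0.2,-0.3,-4,0],[1,0,0,-4,0],[1,0,0,-4,0],[1,0,0,-3.3,0],[1,0,0,-0.5,0],[-1,0,0,0,0],[-1,0,0,0,0],[-1,0,0,0,0]],
], force=20)

```text
time_s: 2.58
tcp_pos: [0.4277, -0.1805, 0.0487]
eef_rot: [-179.9, -0.0, -83.1]
contact_force: [0.3, 0.0, -0.4]
gripper_width: 0.0629
gripper_force: 0.0
```

Request:
jog_arm([
  [[-1,0,0,0,0],[-1,0,0,0,0],[-1,0,0,0,0]],
])

```text
time_s: 2.95
tcp_pos: [0.427, -0.1804, 0.048]
eef_rot: [-180.0, -0.0, -83.1]
contact_force: [-2.4, 1.5, 6.3]
gripper_width: 0.0479
gripper_force: 20.0
```

Request:
jog_arm([
  [[-1,0,0,1,0],[-1,0,0,3,0],[-1,0,0,4,0],[-1,0,0,4,0],[-1,2,3,0,0],[-1,4,5,0,0],[-1,4,5,0,0],[-1,4,5,0,0]],
])

```text
time_s: 3.95
tcp_pos: [0.5648, -0.0023, 0.1681]
eef_rot: [-180.0, 0.0, -83.1]
contact_force: [0.9, -1.3, -1.5]
gripper_width: 0.0477
gripper_force: 20.0
```

Request:
jog_arm([
  [[-1,2.6,3.5,0,0],[-1,1,1.6,0,0],[-1,0,0,-3,0],[-1,0,0,-3,0],[-1,0,0,-2,0],[-1,0,0,-1,0],[-1,0,0,0,0],[-1,0,0,0,0]],
])

```text
time_s: 4.95
tcp_pos: [0.6006, 0.0471, 0.0786]
eef_rot: [-179.9, 0.0, -83.1]
contact_force: [-0.3, -0.4, -2.2]
gripper_width: 0.0474
gripper_force: 20.0
```

Request:
jog_arm([
  [[-1,0.2,0.1,-0.7,0],[-1,0,0,-0.6,0],[-1,0,0,-0.4,0],[-1,0,0,-0.2,0],[-1,0,0,-0.1,0],[-1,0,0,0,0]],
])

```text
time_s: 5.7
tcp_pos: [0.6021, 0.0481, 0.0576]
eef_rot: [-180.0, -0.0, -83.1]
contact_force: [0.4, 0.4, -2.9]
gripper_width: 0.0474
gripper_force: 20.0
```

Request:
jog_arm([
  [[-1,0,0,-0.1,0],[-1,0,0,-0.1,0],[-1,0,0,0,0]],
])

```text
time_s: 6.08
tcp_pos: [0.6022, 0.0481, 0.0561]
eef_rot: [-180.0, -0.0, -83.1]
contact_force: [-1.9, 0.5, 2.3]
gripper_width: 0.0477
gripper_force: 20.0
```

Contact shows: the force rose by 5 N at z = 0.056, as predicted. Releasing and going on to green.

Request:
jog_arm([
  [[0.2,0,0,0,0],[0.4,0,0,0,0],[0.8,0,0,0,0],[1,0,0,0,0],[1,0,0,2,0],[1,0,0,4,0],[1,0,0,5,0],[1,0,0,0,0]],
])

```text
time_s: 7.08
tcp_pos: [0.6046, 0.0487, 0.1702]
eef_rot: [-179.5, 0.1, -83.0]
contact_force: [0.2, 0.5, -0.1]
gripper_width: 0.0876
gripper_force: 0.0
```

Request:
jog_arm([
  [[1,-4,-2.7,0,0],[1,-5,-3.3,0,0],[1,-5,-3.3,0,0],[1,-2.4,-1.6,2,0],[1,0,0,0,0]],
])

```text
time_s: 7.7
tcp_pos: [0.4371, -0.0618, 0.1867]
eef_rot: [-179.8, 0.0, -83.1]
contact_force: [0.1, 0.4, -0.4]
gripper_width: 0.0877
gripper_force: 0.0
```

Run:
```python
from plant import r
from h import *
c=r.camera_info("wrist");w=r.capture("wrist");cv2.imwrite("pics/w2.png",w)
t=r.capture("top");cv2.imwrite("pics/both.png",np.vstack([w[:300],t[100:300]]))
print(c["view"].tolist())
B=cen(blob(w,(277,195),15)); print(B,atz(c,fish(c,B[0]),.066),r.get_state()["tcp_pos"])
```

```text
[[-0.9928302523904978, -0.11949273105871888, -0.0030946990725131, 0.428190444725639], [0.11661389305101737, -0.9625748737747493, -0.24464425667693857, -0.09449594872470178], [0.026254330799062482, -0.24325110400911773, 0.9696079674345912, -0.3578497445586329], [0.0, 0.0, 0.0, 1.0]]
(array([278., 206.]), ((278.0, 206.0), (56.0, 56.0), 90.0), 2426.0) [ 0.43913114 -0.06274561  0.066     ] [ 0.438338   -0.06091974  0.18560044]
```

View pics/both.png

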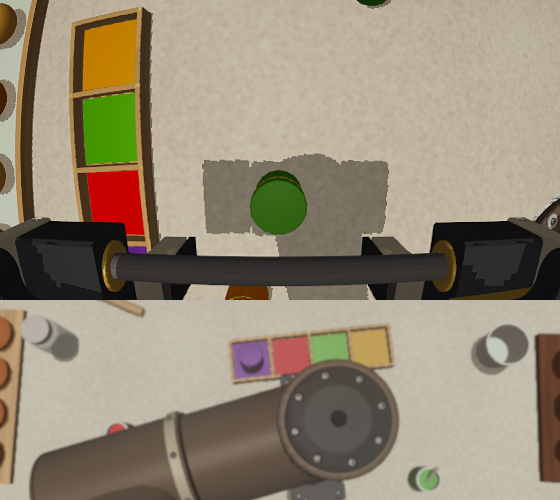

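The lower part shows purple standing upright, centred in its bay. The wrist view has the green lid at (278,206), which puts it under the TCP at (0.439, −0.0625). Grasping green.

Request:
jog_arm([
  [[1,0.1,-0.1,-4,0],[1,0,0,-4,0],[1,0,0,-3.5,0],[1,0,0,-2,0],[1,0,0,-0.4,0],[-1,0,0,0,0],[-1,0,0,0,0],[-1,0,0,0,0]],
])

```text
time_s: 8.8
tcp_pos: [0.4397, -0.0618, 0.0473]
eef_rot: [-179.9, 0.0, -83.1]
contact_force: [0.3, -0.2, -0.7]
gripper_width: 0.0632
gripper_force: 0.0
```

Request:
jog_arm([
  [[-1,0,0,0,0],[-1,0,0,0,0],[-1,0,0,0,0]],
])

```text
time_s: 9.18
tcp_pos: [0.439, -0.062, 0.0469]
eef_rot: [-180.0, -0.0, -83.1]
contact_force: [-2.8, 0.3, 6.5]
gripper_width: 0.048
gripper_force: 20.0
```

Request:
jog_arm([
  [[-1,0,0,1,0],[-1,0,0,3,0],[-1,0,0,4,0],[-1,1,-0.2,3,0],[-1,4,-1.1,0,0],[-1,5,-1.3,0,0],[-1,5,-1.3,0,0],[-1,2.4,-0.7,0,0]],
])

```text
time_s: 10.18
tcp_pos: [0.6151, -0.1087, 0.1563]
eef_rot: [180.0, -0.0, -83.1]
contact_force: [-0.4, 0.4, -1.6]
gripper_width: 0.0475
gripper_force: 20.0
```

Request:
jog_arm([
  [[-1,1,-0.3,0,0],[-1,0,0,-2,0],[-1,0,0,-3,0],[-1,0,0,-2,0],[-1,0,0,-1,0],[-1,0,0,0,0],[-1,0,0,0,0]],
])

```text
time_s: 11.05
tcp_pos: [0.6236, -0.1109, 0.0777]
eef_rot: [-179.9, -0.0, -83.0]
contact_force: [-0.4, 0.0, -2.2]
gripper_width: 0.0478
gripper_force: 20.0
```

Request:
jog_arm([
  [[-1,0,0,-0.8,0],[-1,0,0,-0.6,0],[-1,0,0,-0.4,0],[-1,0,0,-0.2,0],[-1,0,0,-0.1,0],[-1,0,0,0,0]],
])

```text
time_s: 11.8
tcp_pos: [0.6231, -0.111, 0.0556]
eef_rot: [-180.0, -0.0, -83.1]
contact_force: [0.3, -0.1, -1.0]
gripper_width: 0.0479
gripper_force: 20.0
```

Request:
jog_arm([
  [[-1,0,0,-0.1,0],[-1,0,0,0,0],[-1,0,0,0,0]],
])

```text
time_s: 12.18
tcp_pos: [0.6233, -0.111, 0.055]
eef_rot: [-180.0, -0.0, -83.1]
contact_force: [-2.2, 0.6, 4.3]
gripper_width: 0.0476
gripper_force: 20.0
```

Contact again, so releasing and going to orange at about (0.459, 0.056).

Request:
jog_arm([
  [[0.2,0,0,0,0],[0.4,0,0,0,0],[0.8,0,0,0,0],[1,0,0,0,0],[1,0,0,2,0],[1,0,0,5,0],[1,0,0,6,0],[1,0,0,0,0]],
])

```text
time_s: 13.18
tcp_pos: [0.6261, -0.1111, 0.1905]
eef_rot: [-179.4, -0.1, -83.0]
contact_force: [0.5, 0.6, -1.0]
gripper_width: 0.0877
gripper_force: 0.0
```

Request:
jog_arm([
  [[1,-3,0,0,0],[1,-3.5,4,0,0],[1,-4,4.5,0,0],[1,-4,4.5,0,0],[1,-1.9,3.7,0,0],[1,0,0,0,0]],
])

```text
time_s: 13.92
tcp_pos: [0.458, 0.0578, 0.1847]
eef_rot: [-180.0, 0.0, -82.9]
contact_force: [0.8, -0.2, 0.5]
gripper_width: 0.0876
gripper_force: 0.0
```

Run:
```python
from plant import r
from h import *
c=r.camera_info("wrist");w=r.capture("wrist");cv2.imwrite("pics/w3.png",w)
B=cen(blob(w,(277,204),15)); print(B,atz(c,fish(c,B[0]),.066),r.get_state()["tcp_pos"])
```

```text
(array([278.27230835, 205.72277832]), ((278.2723083496094, 205.7227783203125), (55.224571228027344, 55.722084045410156), 84.2894058227539), 2394.5) [0.45961535 0.05612535 0.066     ] [0.45863144 0.05697695 0.18468205]
```

View pics/w3.png

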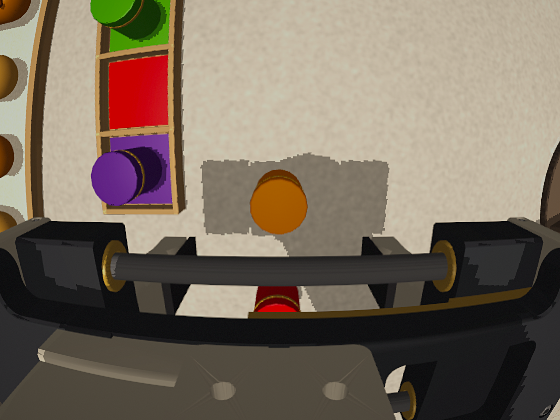

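The wrist view shows the orange lid at (278,206), i.e. (0.4595, 0.056), under the TCP. Green and purple stand in their bays at (130,10) and (118,178). Grasping orange.

Request:
jog_arm([
  [[1,0.1,-0.1,-4,0],[1,0,0,-4,0],[1,0,0,-3.4,0],[1,0,0,-2,0],[1,0,0,-0.4,0],[-1,0,0,0,0],[-1,0,0,0,0],[-1,0,0,0,0]],
])

```text
time_s: 14.98
tcp_pos: [0.4606, 0.0552, 0.0473]
eef_rot: [-179.9, 0.0, -83.1]
contact_force: [0.4, -0.2, -0.4]
gripper_width: 0.063
gripper_force: 0.0
```

Request:
jog_arm([
  [[-1,0,0,0,0],[-1,0,0,0,0],[-1,0,0,0,0]],
])

```text
time_s: 15.35
tcp_pos: [0.4599, 0.055, 0.0469]
eef_rot: [180.0, -0.0, -83.1]
contact_force: [-3.4, -0.8, 6.4]
gripper_width: 0.0475
gripper_force: 20.0
```

Request:
jog_arm([
  [[-1,0,0,1,0],[-1,0,0,3,0],[-1,0,0,4,0],[-1,0,-1,4,0],[-1,2,-3,0,0],[-1,3.4,-4.5,0,0],[-1,3.5,-4.7,0,0],[-1,3.5,-4.7,0,0]],
])

```text
time_s: 16.35
tcp_pos: [0.5849, -0.1255, 0.167]
eef_rot: [-180.0, 0.0, -83.1]
contact_force: [0.9, 1.2, -2.6]
gripper_width: 0.0473
gripper_force: 20.0
```

Request:
jog_arm([
  [[-1,3,-4,0,0],[-1,1.6,-2,0,0],[-1,0.4,-0.8,-2,0],[-1,0,0,-3,0],[-1,0,0,-3,0],[-1,0,0,-1,0],[-1,0,0,0,0],[-1,0,0,0,0]],
])

```text
time_s: 17.35
tcp_pos: [0.6348, -0.1918, 0.0778]
eef_rot: [-179.9, -0.0, -83.0]
contact_force: [0.3, -0.5, -2.0]
gripper_width: 0.0478
gripper_force: 20.0
```

Request:
jog_arm([
  [[-1,0,0,-0.8,0],[-1,0,0,-0.6,0],[-1,0,0,-0.4,0],[-1,0,0,-0.2,0],[-1,0,0,-0.1,0],[-1,0,0,0,0]],
])

```text
time_s: 18.1
tcp_pos: [0.6341, -0.192, 0.0556]
eef_rot: [-180.0, -0.0, -83.1]
contact_force: [0.5, 0.0, -3.5]
gripper_width: 0.0474
gripper_force: 20.0
```

Request:
jog_arm([
  [[-1,0,0,-0.1,0],[-1,0,0,0,0],[-1,0,0,0,0]],
])

```text
time_s: 18.48
tcp_pos: [0.6343, -0.192, 0.0549]
eef_rot: [-180.0, -0.0, -83.1]
contact_force: [-1.0, -0.1, 1.1]
gripper_width: 0.0479
gripper_force: 20.0
```

Request:
jog_arm([
  [[0.2,0,0,0,0],[0.4,0,0,0,0],[0.8,0,0,0,0],[1,0,0,0,0],[1,0,0,2,0],[1,0,0,5,0],[1,0,0,6,0],[1,-1,2,0,0]],
])

```text
time_s: 19.48
tcp_pos: [0.6272, -0.173, 0.1902]
eef_rot: [-179.4, -0.1, -83.1]
contact_force: [-0.9, 0.6, -1.3]
gripper_width: 0.0875
gripper_force: 0.0
```

Request:
jog_arm([
  [[1,-2.5,4.8,0,0],[1,-2.5,4.9,0,0],[1,-2.5,4.9,0,0],[1,-2.5,4.9,0,0],[1,-2.5,4.9,0,0],[1,-2.5,4.9,0,0],[1,-2.7,4.8,0,0],[1,0,0,0,0]],
])

```text
time_s: 20.48
tcp_pos: [0.4454, 0.1717, 0.1845]
eef_rot: [-180.0, 0.0, -82.8]
contact_force: [0.3, -1.0, -0.1]
gripper_width: 0.0872
gripper_force: 0.0
```

Run:
```python
from plant import r
from h import *
c=r.camera_info("wrist");w=r.capture("wrist");cv2.imwrite("pics/w4.png",w)
B=cen(blob(w,(277,204),15)); print(B,atz(c,fish(c,B[0]),.066),r.get_state()["tcp_pos"])
```

```text
(array([278. , 205.5]), ((278.0, 205.5), (55.0, 56.0), 90.0), 2410.0) [0.44724445 0.16985928 0.066     ] [0.44602919 0.17051074 0.18448576]
```

View pics/w4.png

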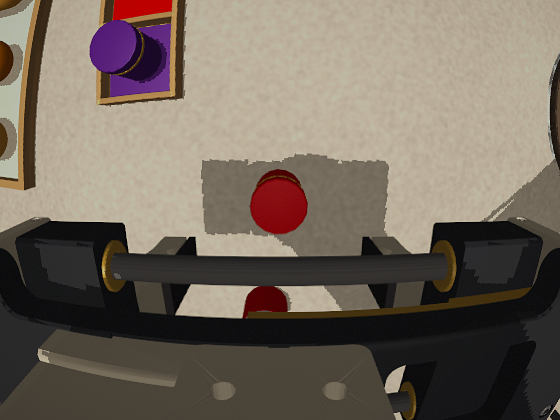

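The wrist view shows the sealed red lid (no rim, no spoon) at (278,205.5), i.e. (0.447, 0.170), under the TCP. Opened red is well clear, at about y = 0.29. Grasping red.

Request:
jog_arm([
  [[1,0.1,-0.1,-4,0],[1,0,0,-4,0],[1,0,0,-3.4,0],[1,0,0,-2,0],[1,0,0,-0.4,0],[-1,0,0,0,0],[-1,0,0,0,0],[-1,0,0,0,0]],
])

```text
time_s: 21.52
tcp_pos: [0.4485, 0.1683, 0.0474]
eef_rot: [-179.9, 0.1, -83.1]
contact_force: [0.2, 0.2, -0.4]
gripper_width: 0.0632
gripper_force: 0.0
```

Request:
jog_arm([
  [[-1,0,0,0,0],[-1,0,0,0,0],[-1,0,0,0,0]],
])

```text
time_s: 21.9
tcp_pos: [0.4478, 0.1679, 0.0468]
eef_rot: [180.0, -0.0, -83.1]
contact_force: [-4.2, -1.3, 5.9]
gripper_width: 0.048
gripper_force: 20.0
```

Request:
jog_arm([
  [[-1,0,0,1,0],[-1,0,0,3,0],[-1,0,0,4,0],[-1,1,-1,4,0],[-1,3,-3.5,0,0],[-1,4,-4.7,0,0],[-1,4,-4.7,0,0],[-1,3,-4,0,0]],
])

```text
time_s: 22.9
tcp_pos: [0.5993, -0.0129, 0.1668]
eef_rot: [-180.0, -0.0, -83.1]
contact_force: [0.9, 0.9, -2.5]
gripper_width: 0.0476
gripper_force: 20.0
```

Request:
jog_arm([
  [[-1,1.5,-2,0,0],[-1,0,0,0,0],[-1,0,0,-3,0],[-1,0,0,-3,0],[-1,0,0,-2,0],[-1,0,0,-1,0],[-1,0,0,0,0],[-1,0,0,0,0]],
])

```text
time_s: 23.9
tcp_pos: [0.6137, -0.0306, 0.0776]
eef_rot: [-179.9, 0.0, -83.0]
contact_force: [0.4, -0.7, -2.9]
gripper_width: 0.0475
gripper_force: 20.0
```

Request:
jog_arm([
  [[-1,0,0,-0.8,0],[-1,0,0,-0.6,0],[-1,0,0,-0.4,0],[-1,0,0,-0.2,0],[-1,0,0,-0.1,0],[-1,0,0,0,0]],
])

```text
time_s: 24.65
tcp_pos: [0.6131, -0.031, 0.0556]
eef_rot: [-180.0, -0.0, -83.1]
contact_force: [1.3, -0.3, -2.2]
gripper_width: 0.0474
gripper_force: 20.0
```

Request:
jog_arm([
  [[-1,0,0,-0.1,0],[-1,0,0,0,0],[-1,0,0,0,0]],
])

```text
time_s: 25.02
tcp_pos: [0.6133, -0.0309, 0.0549]
eef_rot: [-180.0, -0.0, -83.1]
contact_force: [0.1, -0.3, 0.7]
gripper_width: 0.0476
gripper_force: 20.0
```

Contact. Releasing, raising and moving back out of the top camera's view of the caddy.

Request:
jog_arm([
  [[0.2,0,0,0,0],[0.4,0,0,0,0],[0.8,0,0,0,0],[1,0,0,0,0],[1,0,0,2,0],[1,0,0,5,0],[1,0,0,6,0],[1,0,0,4,0]],
])

```text
time_s: 26.02
tcp_pos: [0.6137, -0.031, 0.2278]
eef_rot: [-179.8, -0.0, -83.1]
contact_force: [0.9, -0.4, -0.5]
gripper_width: 0.0874
gripper_force: 0.0
```

Request:
jog_arm([
  [[1,-3,0,0,0],[1,-4,0,0,0],[1,-4,0,0,0],[1,-4,0,0,0],[1,-3,0,0,0],[1,0,0,0,0],[1,0,0,0,0]],
])

```text
time_s: 26.9
tcp_pos: [0.4336, -0.0308, 0.225]
eef_rot: [-179.9, 0.0, -83.0]
contact_force: [0.7, -0.7, -0.7]
gripper_width: 0.0874
gripper_force: 0.0
```

Run:
```python
from plant import r
from h import *
cv2.imwrite("pics/end.png",np.vstack([r.capture("scene")[60:300],r.capture("top")[90:320]]))
```

```text
(no output)
```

View pics/end.png

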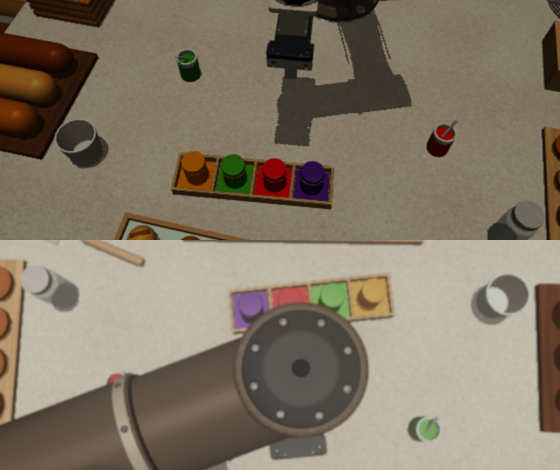

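The scene half shows all four jars upright in their matching bays, at (194,165), (233,170), (273,175) and (312,180). Both opened jars are standing where they were, and the arm is clear.

```bash
python3 -c "
from plant import r
print(r.close_job())"
```

```text
the job is handed in; nothing more can be done
None
```

All four sealed jars stand upright in the bays of their colour, each set down gently. The two opened jars were left untouched, and the job was handed in at about 27 s of the 99 s allowed; no verdict came back.

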